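# Clamp a gear housing in the ratchet bench clamp

## Task

Stand the aluminium gear housing on the bed of the ratchet clamp, long way between the jaws with its round spout up, and let go. Then close the jaw by pumping the lever paddle from above with full strokes, each down to the stop you feel and then let up again (without leaning hard on it, and without pushing the jaw by hand) until the sprung pad is pressed against the housing and holds it firmly; stop before the pad is pushed back to its end, and leave the other things where they are.

Things in the scene. Friction and masses are not known exactly. Their poses are not given: they have to be found in the camera images.
- housing_mid (a point): Gear housing, the only rectangular block: aluminium, 80 mm long (its x) x 56 wide (its y) x 58 tall, 0.35 to 0.7 kg; on its top, 12 mm off centre, a round spout 32 mm across rises 18 mm (steel tip 4 mm more). The point is the centre of the block, 29 mm above its underside. It starts upright on the table in one of three places. Either end may face the jaw.
- clamp: Grey ratchet bench clamp, fixed to the table. Origin on the table top; its x runs from the lever to the anvil, z up. Base plate 84 mm wide, 12 thick, x = -270 to +150 mm. The housing stands on it between pad and anvil. Bracket round the lever pivot: x = -240 to -144 mm, up to z = 87 mm.
- anvil: Steel anvil plate at the clamp's +x end, 60 mm wide, z = 19 to 65 mm; origin at the centre of the face that looks to the jaw. Screwed to somewhere between clamp x = 83 and 95 mm, it differs each time and does not move.
- bed (a point): The bed, on the top face of the base plate (12 mm above the table), at clamp x = 32 mm, y = 0; axes as the clamp's. A housing centred here stands at least 10 mm clear of the anvil and of the pad at the start.
- jaw: Moving jaw with toothed rack; axes as the clamp. Origin, 42 mm up: where the pad's face is when fully out; starts at clamp x = -46 to -23 mm. A full lever stroke advances it one 12 mm tooth to +x, where a pawl holds it; after a shorter stroke its 5 N return spring pulls it back to the old tooth. Overtravel 2 to 3 mm. Block 64 mm wide, z = 16 to 68 mm, front 42 mm behind the origin.
- pad: Sprung rubber pad before the jaw, 60 mm wide, z = 19 to 65 mm, 8 mm thick; origin at its front face centre. Fully out it coincides with the jaw's origin; pressed, it sits back (-x) by up to 32 mm, its end. The spring holds it out with 10 N, plus 0.5 N per mm. It slides the housing along the bed to the anvil before it gives way.
- lever: Pump lever; origin on its pivot, 74 mm up at clamp x = -180 mm. At rest it points to clamp -x and 0.35 rad upward. Pressed down it turns to a hidden stop, set anywhere from 0.45 to 0.66 rad and to be felt; a stroke that ends over 5 mm (at the paddle) short of it catches no tooth. A spring lifts it again. It resists with 4 to 8 N at the paddle, to 15 N when the pad is pressed.
- paddle (a point): Top face centre of the lever's rubber paddle (55 mm along the lever, 46 mm wide, 12 mm thick), 125 mm from the pivot. About 125 mm above the table at rest, 50 to 70 mm at the bottom of the stroke; it moves with the lever. Press here from above.
- motor_can: Bystander: plain steel motor can, round, 56 mm diameter, 92 mm tall with its stub, standing; origin at the centre of its underside.
- cover: Bystander: flat aluminium cover, 90 x 64 mm plate 16 mm thick with a round boss 28 mm high, lying; origin at the centre of its underside.
- mug: Bystander: white mug, 76 mm across, 85 mm tall; origin under its centre.
- oil_can: Bystander: dark oil can, 56 mm across, 130 mm tall; origin under its centre.
- spanner: Bystander: spanner 170 mm long, lying beyond the clamp.
- screwdriver: Bystander: screwdriver 200 mm long, lying on the lever side of the clamp.
Things that resemble listed ones, but are neither listed nor needed, are in the scene too. What is shaped like the part that bears housing_mid but brown is not meant.

How it is judged:
On the way, in this order (a step that is already met when the one before it is completed fails the run):
1. the housing stands upright on the clamp's bed, long way between the jaws, let go, before the pad presses it (y of housing_mid in the frame of clamp between -0.012 and 0.012 m and x of housing_mid in the frame of clamp between -0.01 and 0.075 m and z of housing_mid in the frame of clamp between 0.036 and 0.046 m and angle between housing_mid's own z axis and vertical below 0.1 rad and angle between the x axis of housing_mid and the x axis of clamp, either way round below 0.15 rad and contact force between the fingers and housing below 0.1 N and contact force between pad and housing below 3 N), for 0.2 s.
2. the pad presses on the housing with more than 7 N while nothing touches the lever (y of housing_mid in the frame of clamp between -0.012 and 0.012 m and x of housing_mid in the frame of clamp between -0.01 and 0.075 m and z of housing_mid in the frame of clamp between 0.036 and 0.046 m and angle between housing_mid's own z axis and vertical below 0.1 rad and angle between the x axis of housing_mid and the x axis of clamp, either way round below 0.15 rad and contact force between pad and housing above 7 N and contact force between each of the arm, the fingers and lever below 0.1 N), for 0.2 s.
At the end, for the whole second after the job is handed in: The housing stands upright (within 0.1 rad) on the bed between pad and anvil, within 12 mm of the clamp's centre line and 0.15 rad of its direction, at rest and released, and the pad presses on it with 7 to 25.5 N (pad not at its end stop) (y of housing_mid in the frame of clamp between -0.012 and 0.012 m and x of housing_mid in the frame of clamp between -0.01 and 0.075 m and z of housing_mid in the frame of clamp between 0.036 and 0.046 m and angle between housing_mid's own z axis and vertical below 0.1 rad and angle between the x axis of housing_mid and the x axis of clamp, either way round below 0.15 rad and contact force between pad and housing between 7 and 25.5 N and linear speed of housing below 0.02 m/s and contact force between the fingers and housing below 0.1 N); the robot touches nothing.
It fails at once if the pad driven hard against its end stop (more than 30 N on the housing) (contact force between pad and housing above 30 N).
It fails at once if the lever leant on with more than 60 N (contact force between any of the fingers, the arm and lever above 60 N).
It fails at once if the jaw or pad pushed directly with more than 10 N (contact force between any of the fingers, the arm and jaw above 10 N or contact force between any of the fingers, the arm and pad above 10 N).
It fails at once if another thing moved by more than 40 mm (distance of any of motor_can, cover, mug, oil_can, spanner, screwdriver from where it was at the start of the episode above 0.04 m).
It also fails if it takes over 64 s, if anything falls off the work surface, if the arm or the gripper's body presses on something with over 40 N, if the wrist force passes 120 N, or if a joint passes its speed limit or range.

## Robot

A 6-joint arm with a two-finger parallel gripper is mounted at the origin on the work surface. World frame = base frame: x ahead of the robot, y to its left, z up, the work surface at z = 0. Lengths are in m, angles in rad, forces in N, time in s.
With the tool pointing down it reaches from about 0.3 to 0.775 m from the base axis. Payload 14.6 kg.
Tool frame: the origin (TCP) lies midway between the tips of the shut fingers; the grasp point (between the pads) lies 19 mm behind it; z points along the fingers, y is the line along which they close (so a half turn about z gives the same grasp; the last joint's range is limited). The gripper opens to 94 mm and grips with 3 to 60 N. Pads are 16 mm wide; open, the fingers measure 119 mm over their backs; the gripper's body (75 mm by 177 mm) begins 78 mm behind the grasp point.
Start: joints at [1.148, 0.3, 1.521, -0, 1.321, -0.067], TCP at [0.192, 0.516, 0.205] pointing down, gripper open.
Joint ranges: [-3.03, 3.03], [-0.79, 2.21], [0.23, 2.52], [-1.04, 4.18], [0, 3.07], [-2.55, 2.55]. Speed limits (rad/s): [2.22, 2.22, 2.57, 3.14, 3.14, 3.14].

## Interface

Orientations are given as a unit quaternion [w, x, y, z].
In Python, from workcell import bot gives the robot as it stands. The module is installed in compiled form; this text tells all that it offers.
- The arm moves only by the shell command python3 -m pendant 'ROWS' [FORCE]. ROWS is JSON, a list of rows, each an object of numbers: "hand": the opening, from 0 (shut) to 1 (fully open); "dx", "dy", "dz": the shift along the tool's x, y, z in m; "spin": the turn about the tool's z in rad. In form: [{"hand": .., "dx": .., "dy": .., "dz": .., "spin": ..}, ...]. A call has exactly 5 rows; each row shifts and turns the commanded pose from where the row before left it, along the tool's axes as they then stand; what a row does not reach is not made up. A row lasts 1/12 s, in which the tool goes at most 41.7 mm and 7.16 degrees, less where a joint would pass 70% of its speed; a pose out of reach is approached as far as the arm can. A call with a gripper value outside its range is refused whole. The fingers move at their own pace and stop on an object; FORCE is the grip in N (left out, the last holds). Time passes only in rows, so rows that do not move let the fingers close, or fill a call up. It gives the time, the measured TCP pose, the force, the opening and the grip force at its end, in the units of the state.
- bot.observe(): the state, without advancing time (a new reading comes with each control period).
- bot.read_camera(name): name is "scene" or "top"; returns a dict with "image" (480x640x3 uint8, red, green, blue), "fx", "fy", "cx", "cy" (pixels), "R" (3x3) and "t" (3): a world point X has camera coordinates R X + t. Camera axes: x right, y down, z forward; pixel columns grow to the right and rows downward; lengths in m; the calibration is good to about 2 mm. A picture is of the moment at which its call begins. There is no depth.
- bot.job_done(): hands the job in; it is judged then, once.
The state is a dict: "time": time; "joint_pos": joint angles; "joint_vel": joint speeds; "effort": joint torques, N m; "tool_pos": TCP position; "orientation": TCP orientation; "force": force on the tool from outside, world axes, zero at the start; "wrist_torque": the same for the moment, N m; "width": finger opening in m; "grip_force": force on a finger pad.
Only numpy, scipy, OpenCV 4.12 (cv2) and the standard library are available. Lean on these libraries where they do the work, as an engineer would, in place of code of your own. Each camera call takes 0.05 s, during which the arm holds its last target. There are 200 camera calls.

## Working session

There is one attempt and no reset: what is moved stays moved. The work goes in short steps, Python scripts to look and compute and a shell command to move; the robot and the scene stay as the last step left them, time stands still between calls to the robot, and variables do not carry over. Pictures are saved under pics/ and viewed, at most 10 in all, crops included, and the job is handed in when it is done.

```bash
mkdir -p pics; cat > h.py <<'E'
import numpy as np, cv2
from workcell import bot
def cam(n): return bot.read_camera(n)
def ray(c,u,v,z):
    d=np.array([(u-c['cx'])/c['fx'],(v-c['cy'])/c['fy'],1.]);R=np.array(c['R']);t=np.array(c['t'])
    o=-R.T@t;w=R.T@d;return o+w*(z-o[2])/w[2]
def proj(c,X):
    p=np.array(c['R'])@np.array(X)+np.array(c['t']);return p[0]/p[2]*c['fx']+c['cx'],p[1]/p[2]*c['fy']+c['cy']
def save(c,f,box=None,k=1):
    im=c['image'][:,:,::-1]
    if box: im=im[box[1]:box[3],box[0]:box[2]]
    cv2.imwrite('pics/'+f,cv2.resize(im,None,fx=k,fy=k,interpolation=cv2.INTER_CUBIC))
E
python3 - <<'E'
from h import *
for n in('top','scene'):
    c=cam(n);save(c,n+'0.png');np.save(n+'0.npy',c,allow_pickle=True)
    print(n,c['fx'],-np.array(c['R']).T@c['t'],np.round(c['R'],2))
o=bot.observe();print(o['tool_pos'],o['orientation'],o['force'],o['time'])
E
```

```text
top 591.9251942094951 [ 0.45552119 -0.01735516  1.71911258] [[-0.02 -1.    0.  ]
 [-1.    0.02 -0.05]
 [ 0.05 -0.01 -1.  ]]
scene 439.834804850216 [1.27592717 0.05962516 0.95253119] [[-0.14  0.99  0.  ]
 [ 0.75  0.11 -0.66]
 [-0.65 -0.09 -0.75]]
[0.19148612 0.51532738 0.20492756] [-1.31784339e-04  1.76963499e-01  9.84217265e-01 -5.28026210e-04] [-0.95050313  0.62171227  0.16089449] 0.1
```

View pics/top0.png

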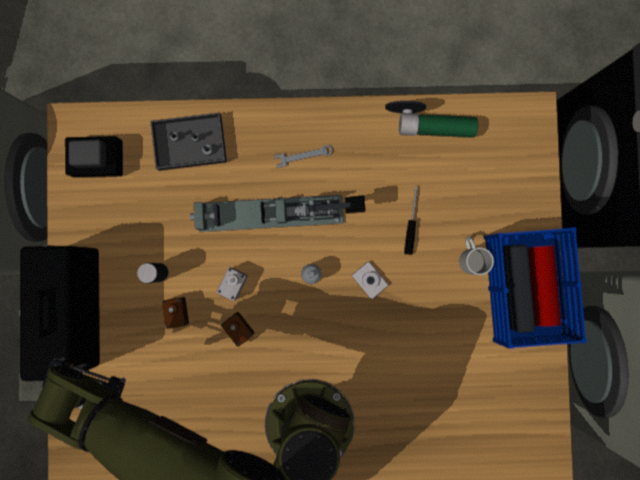

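View pics/scene0.png

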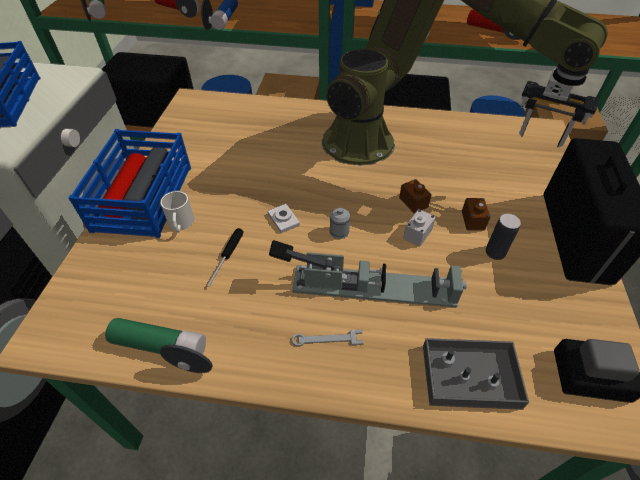

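The top view shows what could be mistaken for the housing:
- Grey block with a spout at (233,283).
- Brown blocks at (176,312) and (236,328).
- Flat cover at (371,280).
- Round motor can at (311,272).
- Dark oil can at (152,272).

By the description it's the grey block at (233,283), which is at (419,227) in the scene view. The clamp spans (195..345, 212), with its lever paddle at (355,204) to the right. I'll check the choice in a close crop.

```bash
python3 - <<'E'
from h import *
a=np.load('top0.npy',allow_pickle=True).item();b=np.load('scene0.npy',allow_pickle=True).item()
save(a,'top_c.png',(180,185,380,335),4)
save(b,'scene_c.png',(260,180,480,320),3.6)
E
```

```text
(no output)
```

View pics/top_c.png

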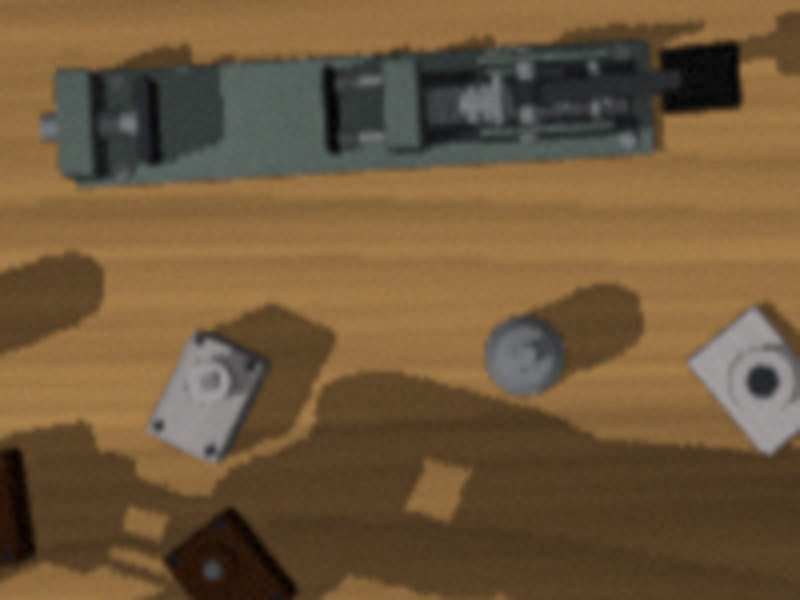

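View pics/scene_c.png

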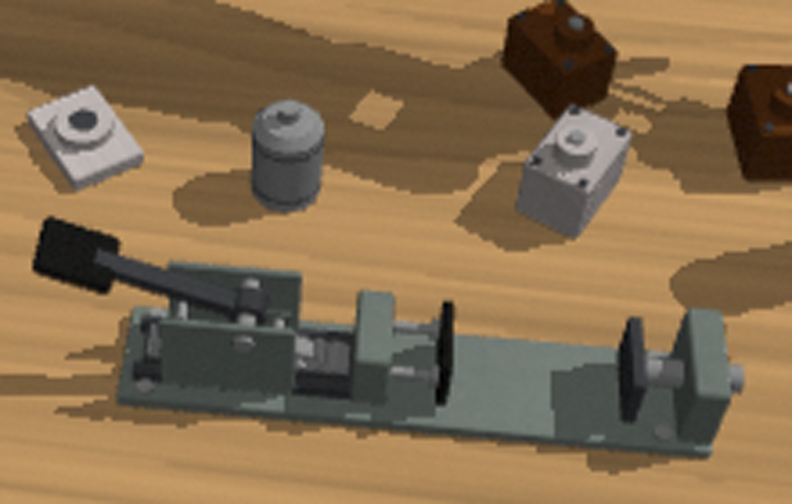

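The close crops confirm the grey, steel-tipped block. Its top corners in the top crop are (197,330), (270,362), (215,463) and (150,428), and the spout is toward the clamp. The pad face is at crop x≈322, the anvil face at ≈158, and the paddle at (700,78).

```bash
python3 - <<'E'
from h import *
a=np.load('top0.npy',allow_pickle=True).item();b=np.load('scene0.npy',allow_pickle=True).item()
P=lambda u,v,z:ray(a,180+u/4-.375,185+v/4-.375,z)
Q=lambda u,v,z:ray(b,260+u/3.6-.36,180+v/3.6-.36,z)
h=np.array([P(*p,.058) for p in [(197,330),(270,362),(215,463),(150,428)]]);print('house top',h.round(4),h.mean(0))
l=(h[0]+h[1]-h[2]-h[3])/2;print('long dir',np.degrees(np.arctan2(l[1],l[0])),np.linalg.norm(l))
hs=np.array([Q(*p,.058) for p in [(572,103),(632,128),(585,188),(524,158)]]);print('scene',hs.mean(0))
print('spout',P(210,380,.08),Q(577,138,.08))
A=[P(652,42,.012),P(655,151,.012),P(220,68,.012),P(220,177,.012),P(80,186,.012)];print('base',np.round(A,4))
e1=(A[0]+A[1])/2;e2=(A[2]+A[3])/2;x=(e2-e1)/np.linalg.norm(e2-e1);lo=A[4]-A[1];print('yaw mid/low',np.degrees([np.arctan2(x[1],x[0]),np.arctan2(lo[1],lo[0])]),np.linalg.norm(lo))
print('sc base', Q(118,402,.012),Q(710,456,.012))
lo=(Q(710,456,.012)-Q(118,402,.012));print(np.degrees(np.arctan2(lo[1],lo[0])),np.linalg.norm(lo))
x=lo/np.linalg.norm(lo) ; y=np.array([-x[1],x[0],0]);O=e1+x*.27;print('O',O)
for n,p in dict(pad=P(322,110,.065),anv=P(159,121,.065),paddle=P(700,78,.125),padL=P(662,79,.115),padR=P(740,77,.134),spoutc=h.mean(0)).items(): print(n,p.round(4),'clamp',(p-O)@x,(p-O)@y)
print('bed',O+.032*x)
o=bot.observe();q=o['orientation']
from scipy.spatial.transform import Rotation as R
print(R.from_quat(q,scalar_first=True).as_matrix().round(3),o['joint_pos'],o['width'])
E
```

```text
house top [[0.4541 0.2119 0.058 ]
 [0.4306 0.1613 0.058 ]
 [0.361  0.2009 0.058 ]
 [0.3864 0.2458 0.058 ]] [0.40802391 0.20497501 0.058     ]
long dir -28.181488430205242 0.07781429233681665
scene [0.4051136 0.2093295 0.058    ]
spout [0.41942691 0.20048935 0.08      ] [0.42071978 0.2045952  0.08      ]
base [[ 0.6549 -0.1143  0.012 ]
 [ 0.5758 -0.1145  0.012 ]
 [ 0.6429  0.1987  0.012 ]
 [ 0.5639  0.2     0.012 ]
 [ 0.5597  0.301   0.012 ]]
yaw mid/low [92.17904557 92.22002478] 0.4157873162054311
sc base [ 0.66144547 -0.10716542  0.012     ] [0.64703518 0.30702916 0.012     ]
91.99258064020026 0.4144451762327164
O [0.60598184 0.15544747 0.012     ]
pad [0.606  0.1211 0.065 ] clamp -0.034365299492607325 0.0011758580394171363
anv [0.6008 0.2352 0.065 ] clamp 0.07992384020491702 0.002408116961484361
paddle [ 0.6166 -0.1397  0.125 ] clamp -0.2953499054082846 -0.00034881353949317584
padL [ 0.6175 -0.1146  0.115 ] clamp -0.2702971209297409 -0.0021179961589873936
padR [ 0.6158 -0.1659  0.134 ] clamp -0.321524533664869 0.0013892321478478206
spoutc [0.408 0.205 0.058] clamp 0.056380606778863515 0.19611614703327357
bed [0.60486919 0.18742812 0.012     ]
[[-0.937  0.348 -0.   ]
 [ 0.348  0.937 -0.001]
 [ 0.    -0.001 -1.   ]] [ 1.14840148e+00  3.00433478e-01  1.52153241e+00  9.89907239e-08
  1.32071521e+00 -6.65940249e-02] 0.09411018965217338
```

```bash
python3 -m pendant '[{"hand":1,"spin":0.067},{"hand":1,"spin":0.067},{"hand":1,"dx":-0.028,"dy":-0.0142},{"hand":1,"dx":-0.028,"dy":-0.0142},{"hand":1,"dx":-0.028,"dy":-0.0142}]' 20
python3 -m pendant '[{"hand":1,"dx":-0.028,"dy":-0.0142},{"hand":1,"dx":-0.028,"dy":-0.0142},{"hand":1,"dx":-0.028,"dy":-0.0142},{"hand":1,"dx":-0.028,"dy":-0.0142},{"hand":1,"dx":-0.028,"dy":-0.0142}]'
python3 -m pendant '[{"hand":1,"dx":-0.028,"dy":-0.0142},{"hand":1,"dx":-0.028,"dy":-0.0142},{"hand":1,"dx":-0.028,"dy":-0.0142},{"hand":1,"dx":-0.028,"dy":-0.0142},{"hand":1}]'
python3 - <<'E'
from h import *
c=cam('scene');save(c,'s1.png',(360,120,520,260),4)
o=bot.observe();print(o['tool_pos'],o['orientation'],o['force'])
for z in(0,): print(proj(c,o['tool_pos']))
E
```

```text
[0.1914985  0.5153839  0.20501396] [-9.73515544e-05  1.76948994e-01  9.84219927e-01 -4.23840719e-04] [-0.46690377 -0.22558638 -0.35489136]
(np.float64(539.5335646533094), np.float64(139.8290314814654))invalid input at $[0]: expected keys hand, dx, dy, dz, spin
invalid input at $[0]: expected keys hand, dx, dy, dz, spin
invalid input at $[0]: expected keys hand, dx, dy, dz, spin
```

View pics/s1.png

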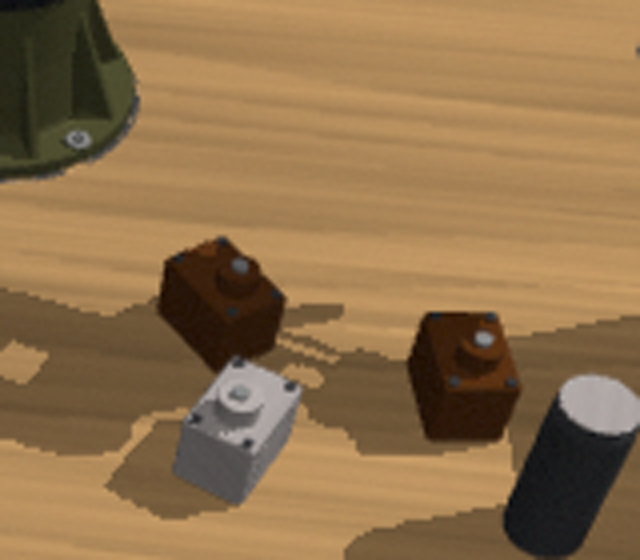

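The arm didn't move because every row needs all five keys. This crop shows the grey block untouched at crop (240,420). I'll repeat the moves with full rows.

```bash
python3 -m pendant '[{"hand":1,"dx":0,"dy":0,"dz":0,"spin":0.067},{"hand":1,"dx":0,"dy":0,"dz":0,"spin":0.067},{"hand":1,"dx":-0.028,"dy":-0.0142,"dz":0,"spin":0},{"hand":1,"dx":-0.028,"dy":-0.0142,"dz":0,"spin":0},{"hand":1,"dx":-0.028,"dy":-0.0142,"dz":0,"spin":0}]' 20
python3 -m pendant '[{"hand":1,"dx":-0.028,"dy":-0.0142,"dz":0,"spin":0},{"hand":1,"dx":-0.028,"dy":-0.0142,"dz":0,"spin":0},{"hand":1,"dx":-0.028,"dy":-0.0142,"dz":0,"spin":0},{"hand":1,"dx":-0.028,"dy":-0.0142,"dz":0,"spin":0},{"hand":1,"dx":-0.028,"dy":-0.0142,"dz":0,"spin":0}]'
python3 -m pendant '[{"hand":1,"dx":-0.028,"dy":-0.0142,"dz":0,"spin":0},{"hand":1,"dx":-0.028,"dy":-0.0142,"dz":0,"spin":0},{"hand":1,"dx":-0.028,"dy":-0.0142,"dz":0,"spin":0},{"hand":1,"dx":-0.028,"dy":-0.0142,"dz":0,"spin":0},{"hand":1,"dx":0,"dy":0,"dz":0,"spin":0}]'
python3 - <<'E'
from h import *
from scipy.spatial.transform import Rotation as R
c=cam('scene')
Q=lambda u,v,z:ray(c,360+u/4-.375,120+v/4-.375,z)
hs=np.array([Q(*p,.058) for p in [(238,357),(301,388),(247,445),(187,413)]]);print(hs.round(3),hs.mean(0))
l=(hs[0]+hs[1]-hs[2]-hs[3])/2;m=(hs[0]+hs[3]-hs[2]-hs[1])/2;print(l,m,Q(240,395,.08))
o=bot.observe();M=R.from_quat(o['orientation'],scalar_first=True).as_matrix();print(o['tool_pos'],M.round(3))
E
```

```text
time: 0.57
tool_pos: [0.2459, 0.4374, 0.205]
orientation: [-0.0, 0.242, 0.97, -0.0]
force: [1.4, 1.2, 0.1]
width: 0.0942
grip_force: 0.0
time: 0.98
tool_pos: [0.3363, 0.3085, 0.2054]
orientation: [-0.0, 0.242, 0.97, -0.0]
force: [0.5, 1.0, 0.1]
width: 0.0943
grip_force: 0.0
time: 1.4
tool_pos: [0.4099, 0.2038, 0.2053]
orientation: [0.0, 0.244, 0.97, -0.0]
force: [0.3, 0.9, 0.2]
width: 0.094
grip_force: 0.0
[[0.363 0.206 0.058]
 [0.388 0.25  0.058]
 [0.448 0.212 0.058]
 [0.423 0.171 0.058]] [0.40555008 0.20977984 0.058     ]
[-5.98820192e-02  3.63776357e-02 -5.55111512e-17] [-2.42647907e-02 -4.25101271e-02 -5.55111512e-17] [0.42235922 0.20380202 0.08      ]
[0.40885024 0.20538336 0.20526052] [[-0.881  0.473 -0.   ]
 [ 0.473  0.881 -0.   ]
 [ 0.    -0.    -1.   ]]
```

```bash
python3 -m pendant '[{"hand":1,"dx":0.003,"dy":0.001,"dz":0.033,"spin":0.015},{"hand":1,"dx":0,"dy":0,"dz":0.033,"spin":0},{"hand":1,"dx":0,"dy":0,"dz":0.033,"spin":0},{"hand":1,"dx":0,"dy":0,"dz":0.03,"spin":0},{"hand":1,"dx":0,"dy":0,"dz":0.025,"spin":0}]'
python3 -m pendant '[{"hand":1,"dx":0,"dy":0,"dz":0.02,"spin":0},{"hand":1,"dx":0,"dy":0,"dz":0.009,"spin":0},{"hand":1,"dx":0,"dy":0,"dz":0,"spin":0},{"hand":0,"dx":0,"dy":0,"dz":0,"spin":0},{"hand":0,"dx":0,"dy":0,"dz":0,"spin":0}]' 30
python3 -m pendant '[{"hand":0,"dx":0,"dy":0,"dz":0,"spin":0},{"hand":0,"dx":0,"dy":0,"dz":0,"spin":0},{"hand":0,"dx":0,"dy":0,"dz":0,"spin":0},{"hand":0,"dx":0,"dy":0,"dz":0,"spin":0},{"hand":0,"dx":0,"dy":0,"dz":0,"spin":0}]' 30
```

```text
time: 1.87
tool_pos: [0.4045, 0.2099, 0.0494]
orientation: [-0.001, 0.249, 0.968, -0.0]
force: [0.0, -0.5, 0.1]
width: 0.094
grip_force: 0.0
time: 2.28
tool_pos: [0.4063, 0.2099, 0.0237]
orientation: [0.001, 0.25, 0.968, 0.001]
force: [0.0, -0.2, 0.7]
width: 0.084
grip_force: 0.0
time: 2.7
tool_pos: [0.406, 0.2095, 0.0229]
orientation: [0.0, 0.25, 0.968, 0.0]
force: [-0.6, 0.5, 4.2]
width: 0.0557
grip_force: 29.8
```

Gripped at a width of 55.7 mm. Next I lift, spin by 1.028 rad and move over the bed.

```bash
python3 -m pendant '[{"hand":0,"dx":0,"dy":0,"dz":-0.015,"spin":0},{"hand":0,"dx":0,"dy":0,"dz":-0.03,"spin":0},{"hand":0,"dx":0,"dy":0,"dz":-0.035,"spin":0},{"hand":0,"dx":0,"dy":0,"dz":-0.03,"spin":0},{"hand":0,"dx":0,"dy":0,"dz":-0.01,"spin":0.1}]' 40
python3 -m pendant '[{"hand":0,"dx":0,"dy":0,"dz":0,"spin":0.116},{"hand":0,"dx":0,"dy":0,"dz":0,"spin":0.116},{"hand":0,"dx":0,"dy":0,"dz":0,"spin":0.116},{"hand":0,"dx":0,"dy":0,"dz":0,"spin":0.116},{"hand":0,"dx":0,"dy":0,"dz":0,"spin":0.116}]'
python3 -m pendant '[{"hand":0,"dx":0,"dy":0,"dz":0,"spin":0.116},{"hand":0,"dx":0,"dy":0,"dz":0,"spin":0.116},{"hand":0,"dx":0,"dy":0,"dz":0,"spin":0.116},{"hand":0,"dx":0,"dy":0,"dz":0,"spin":0},{"hand":0,"dx":-0.002,"dy":0.014,"dz":0,"spin":0}]'
python3 -m pendant '[{"hand":0,"dx":-0.005,"dy":0.03,"dz":0,"spin":0},{"hand":0,"dx":-0.005,"dy":0.033,"dz":0,"spin":0},{"hand":0,"dx":-0.005,"dy":0.033,"dz":0,"spin":0},{"hand":0,"dx":-0.005,"dy":0.033,"dz":0,"spin":0},{"hand":0,"dx":-0.005,"dy":0.03,"dz":0,"spin":0}]'
python3 -m pendant '[{"hand":0,"dx":-0.004,"dy":0.025,"dz":0,"spin":0},{"hand":0,"dx":0,"dy":0,"dz":0,"spin":0},{"hand":0,"dx":0,"dy":0,"dz":0,"spin":0},{"hand":0,"dx":0,"dy":0,"dz":0,"spin":0},{"hand":0,"dx":0,"dy":0,"dz":0,"spin":0}]'
python3 - <<'E'
from h import *
c=cam('scene');save(c,'s2.png',(260,150,480,315),3.6)
o=bot.observe();print(o['tool_pos'],o['orientation'],o['force'])
E
```

```text
time: 3.12
tool_pos: [0.4067, 0.2098, 0.1463]
orientation: [0.002, 0.297, 0.955, 0.001]
force: [1.0, 0.6, -3.6]
width: 0.0563
grip_force: 39.7
time: 3.53
tool_pos: [0.4053, 0.2092, 0.142]
orientation: [-0.0, 0.561, 0.828, -0.001]
force: [-0.8, -0.2, -4.3]
width: 0.0559
grip_force: 39.7
time: 3.95
tool_pos: [0.4184, 0.2079, 0.1421]
orientation: [-0.0, 0.692, 0.722, -0.001]
force: [-0.3, 0.8, -4.4]
width: 0.056
grip_force: 39.8
time: 4.37
tool_pos: [0.581, 0.1885, 0.1417]
orientation: [-0.0, 0.692, 0.722, -0.0]
force: [-0.3, 0.2, -2.9]
width: 0.0561
grip_force: 39.7
time: 4.78
tool_pos: [0.6039, 0.1862, 0.1424]
orientation: [-0.0, 0.693, 0.721, -0.0]
force: [-0.4, -0.5, -3.5]
width: 0.0558
grip_force: 39.7
[0.60406192 0.18621854 0.14263855] [-5.19633719e-05  6.92936431e-01  7.20998679e-01 -7.45497671e-05] [-0.42984218 -0.4302043  -3.26095072]
```

View pics/s2.png

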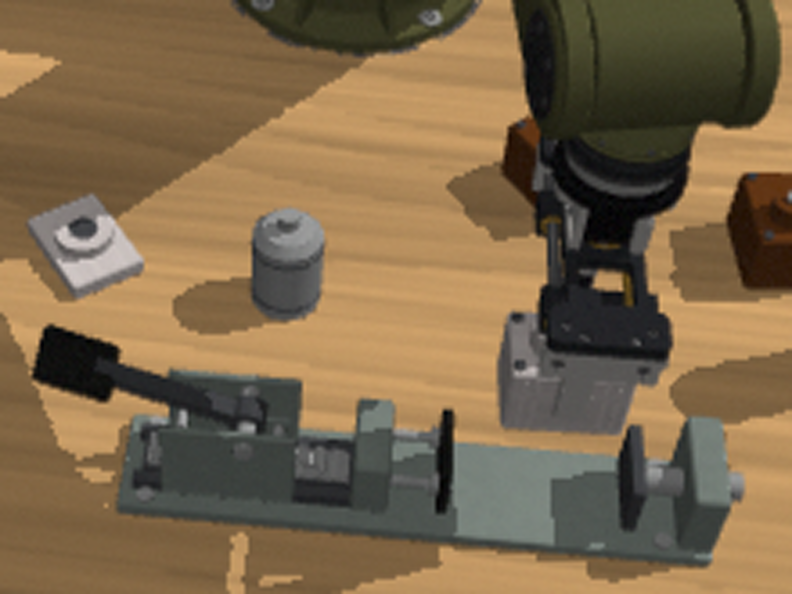

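The housing hangs level, with its lower front edge at crop (503,427)-(632,432) in the air above the bed. I'll check the offset along the clamp before lowering.

```bash
python3 - <<'E'
from h import *
c=np.load('scene0.npy',allow_pickle=True).item()
Q=lambda u,v,z:ray(c,260+u/3.6-.36,150+v/3.6-.36,z)
print(Q(503,427,.1195),Q(632,432,.1195))
print('pad top',Q(446,411,.065),Q(452,411,.065),'anv top',Q(626,428,.065),Q(643,428,.065))
print('pad near bottom', Q(440,510,.019),Q(452,508,.019),'anv',Q(624,524,.019))
E
```

```text
[0.6316275 0.149774  0.1195   ] [0.62365325 0.23364649 0.1195    ]
pad top [0.58106793 0.11542243 0.065     ] [0.5804628  0.11961421 0.065     ] anv top [0.57805188 0.24095169 0.065     ] [0.57635092 0.2527412  0.065     ]
pad near bottom [0.63368485 0.11879588 0.019     ] [0.630785   0.12709533 0.019     ] anv [0.62706011 0.2472174  0.019     ]
```

```bash
python3 -m pendant '[{"hand":0,"dx":-0.007,"dy":0.001,"dz":0.02,"spin":-0.003},{"hand":0,"dx":0,"dy":0,"dz":0.027,"spin":0},{"hand":0,"dx":0,"dy":0,"dz":0.025,"spin":0},{"hand":0,"dx":0,"dy":0,"dz":0.018,"spin":0},{"hand":0,"dx":0,"dy":0,"dz":0.007,"spin":0}]'
python3 -m pendant '[{"hand":0,"dx":0,"dy":0,"dz":0.004,"spin":0},{"hand":0,"dx":0,"dy":0,"dz":0.003,"spin":0},{"hand":0,"dx":0,"dy":0,"dz":0.002,"spin":0},{"hand":0,"dx":0,"dy":0,"dz":0.001,"spin":0},{"hand":0,"dx":0,"dy":0,"dz":0,"spin":0}]'
```

```text
time: 5.25
tool_pos: [0.6043, 0.1789, 0.0429]
orientation: [-0.001, 0.692, 0.722, -0.002]
force: [0.1, 0.0, -4.1]
width: 0.0553
grip_force: 39.7
time: 5.67
tool_pos: [0.6063, 0.1791, 0.0361]
orientation: [0.0, 0.692, 0.722, 0.0]
force: [-0.5, -0.0, -4.5]
width: 0.0561
grip_force: 39.7
```

```bash
python3 -m pendant '[{"hand":0,"dx":0,"dy":0,"dz":0.0007,"spin":0},{"hand":0,"dx":0,"dy":0,"dz":0.0007,"spin":0},{"hand":0,"dx":0,"dy":0,"dz":0,"spin":0},{"hand":0,"dx":0,"dy":0,"dz":0,"spin":0},{"hand":0,"dx":0,"dy":0,"dz":0,"spin":0}]'
```

```text
time: 6.08
tool_pos: [0.6063, 0.1791, 0.0349]
orientation: [0.0, 0.692, 0.721, 0.0]
force: [-4.2, -1.1, 5.5]
width: 0.056
grip_force: 39.8
```

It's on the bed: the vertical force has reversed to +5.5 N. Now release and rise.

```bash
python3 -m pendant '[{"hand":1,"dx":0,"dy":0,"dz":0,"spin":0},{"hand":1,"dx":0,"dy":0,"dz":0,"spin":0},{"hand":1,"dx":0,"dy":0,"dz":0,"spin":0},{"hand":1,"dx":0,"dy":0,"dz":0,"spin":0},{"hand":1,"dx":0,"dy":0,"dz":0,"spin":0}]'
python3 -m pendant '[{"hand":1,"dx":0,"dy":0,"dz":-0.01,"spin":0},{"hand":1,"dx":0,"dy":0,"dz":-0.03,"spin":0},{"hand":1,"dx":0,"dy":0,"dz":-0.04,"spin":0},{"hand":1,"dx":0,"dy":0,"dz":-0.04,"spin":0},{"hand":1,"dx":0,"dy":0,"dz":-0.03,"spin":0}]'
python3 -m pendant '[{"hand":0,"dx":-0.02,"dy":0,"dz":0,"spin":0},{"hand":0,"dx":-0.035,"dy":0,"dz":0,"spin":0},{"hand":0,"dx":-0.035,"dy":0,"dz":0,"spin":0},{"hand":0,"dx":-0.035,"dy":0,"dz":0,"spin":0},{"hand":0,"dx":-0.035,"dy":0,"dz":0,"spin":0}]'
python3 -m pendant '[{"hand":0,"dx":-0.035,"dy":0,"dz":0,"spin":0},{"hand":0,"dx":-0.035,"dy":0,"dz":0,"spin":0},{"hand":0,"dx":-0.035,"dy":0,"dz":0,"spin":0},{"hand":0,"dx":-0.03,"dy":0,"dz":0,"spin":0},{"hand":0,"dx":0,"dy":0,"dz":0,"spin":0}]'
python3 - <<'E'
from h import *
c=cam('scene');save(c,'s3.png',(260,180,480,320),3.6)
a=cam('top');im=a['image'][185:335,180:380];cv2.imwrite('t.png',im[:,:,::-1])
o=bot.observe();print(o['tool_pos'],o['orientation'],o['force'],proj(a,o['tool_pos']))
E
```

```text
time: 6.5
tool_pos: [0.6061, 0.179, 0.034]
orientation: [0.0, 0.692, 0.721, 0.0]
force: [-0.0, -0.5, -0.9]
width: 0.0859
grip_force: 0.0
time: 6.92
tool_pos: [0.6064, 0.1791, 0.1885]
orientation: [0.001, 0.692, 0.721, 0.001]
force: [0.8, -0.5, -0.3]
width: 0.094
grip_force: 0.0
time: 7.33
tool_pos: [0.6124, 0.0176, 0.185]
orientation: [0.0, 0.692, 0.722, 0.0]
force: [0.1, -0.3, 0.3]
width: 0.0644
grip_force: 0.0
time: 7.75
tool_pos: [0.6178, -0.1207, 0.1847]
orientation: [0.0, 0.694, 0.72, -0.0]
force: [-0.0, -1.1, -1.2]
width: 0.0309
grip_force: 0.0
[ 0.61799919 -0.11648836  0.18452773] [7.95532865e-05 6.93123852e-01 7.20818496e-01 1.26008778e-04] [-0.64376189  0.56011689  0.58892213] (np.float64(347.3912137788615), np.float64(201.445298670268))
```

View pics/s3.png

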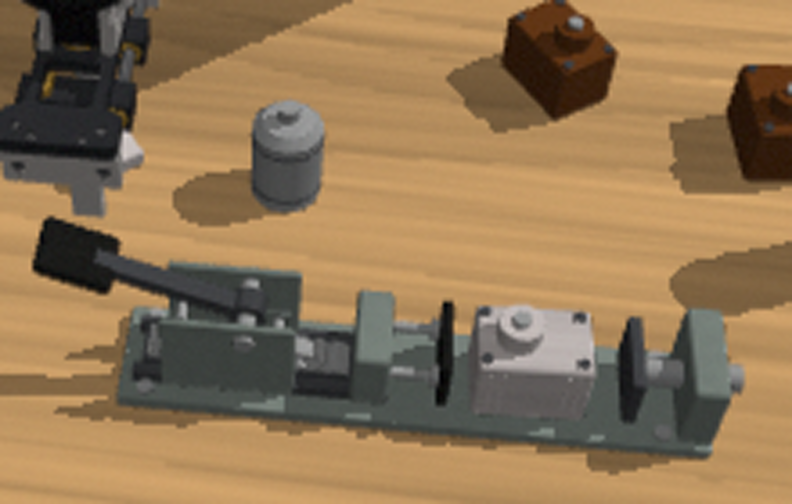

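The housing stands upright on the bed, with its top at crop (475..592, 310..375). The pad at x≈447 and the anvil at ≈622 are both clear of it, and the gripper is near the paddle. Next I place the closed fingers above the paddle.

```bash
python3 -m pendant '[{"hand":0,"dx":-0.015,"dy":-0.002,"dz":0,"spin":0},{"hand":0,"dx":-0.0145,"dy":0,"dz":0,"spin":0},{"hand":0,"dx":0,"dy":0,"dz":0.015,"spin":0},{"hand":0,"dx":0,"dy":0,"dz":0.02,"spin":0},{"hand":0,"dx":0,"dy":0,"dz":0.01,"spin":0}]'
python3 -m pendant '[{"hand":0,"dx":0,"dy":0,"dz":0.005,"spin":0},{"hand":0,"dx":0,"dy":0,"dz":0.005,"spin":0},{"hand":0,"dx":0,"dy":0,"dz":0.005,"spin":0},{"hand":0,"dx":0,"dy":0,"dz":0.005,"spin":0},{"hand":0,"dx":0,"dy":0,"dz":0.005,"spin":0}]'
python3 -m pendant '[{"hand":0,"dx":0,"dy":0,"dz":0.007,"spin":0},{"hand":0,"dx":0,"dy":0,"dz":0.007,"spin":0},{"hand":0,"dx":0,"dy":0,"dz":0.007,"spin":0},{"hand":0,"dx":0,"dy":0,"dz":0.007,"spin":0},{"hand":0,"dx":0,"dy":0,"dz":0.002,"spin":0}]'
```

```text
time: 8.27
tool_pos: [0.6168, -0.1455, 0.1372]
orientation: [-0.001, 0.692, 0.722, -0.0]
force: [-0.3, -0.9, -0.3]
width: 0.0004
grip_force: 0.0
time: 8.68
tool_pos: [0.6184, -0.1459, 0.1158]
orientation: [0.002, 0.692, 0.722, 0.001]
force: [0.3, -2.9, 6.3]
width: -0.0
grip_force: 2.9
time: 9.1
tool_pos: [0.6183, -0.1461, 0.0851]
orientation: [0.002, 0.692, 0.721, 0.0]
force: [1.5, -4.6, 6.8]
width: 0.0005
grip_force: 3.4
```

```bash
python3 -m pendant '[{"hand":0,"dx":0,"dy":0,"dz":0.003,"spin":0},{"hand":0,"dx":0,"dy":0,"dz":0.003,"spin":0},{"hand":0,"dx":0,"dy":0,"dz":0.003,"spin":0},{"hand":0,"dx":0,"dy":0,"dz":0.001,"spin":0},{"hand":0,"dx":0,"dy":0,"dz":0,"spin":0}]'
python3 -m pendant '[{"hand":0,"dx":0,"dy":0,"dz":0.001,"spin":0},{"hand":0,"dx":0,"dy":0,"dz":0.001,"spin":0},{"hand":0,"dx":0,"dy":0,"dz":0.001,"spin":0},{"hand":0,"dx":0,"dy":0,"dz":0,"spin":0},{"hand":0,"dx":0,"dy":0,"dz":0,"spin":0}]'
```

```text
time: 9.52
tool_pos: [0.6182, -0.1459, 0.0752]
orientation: [0.001, 0.692, 0.721, 0.0]
force: [2.3, -3.8, 4.9]
width: 0.0002
grip_force: 2.6
time: 9.93
tool_pos: [0.6181, -0.1456, 0.0721]
orientation: [0.001, 0.692, 0.721, 0.0]
force: [2.4, -3.3, 4.6]
width: 0.0008
grip_force: 2.7
```

```bash
python3 -m pendant '[{"hand":0,"dx":0,"dy":0,"dz":0.001,"spin":0},{"hand":0,"dx":0,"dy":0,"dz":0.001,"spin":0},{"hand":0,"dx":0,"dy":0,"dz":0.001,"spin":0},{"hand":0,"dx":0,"dy":0,"dz":0,"spin":0},{"hand":0,"dx":0,"dy":0,"dz":0,"spin":0}]'
python3 -m pendant '[{"hand":0,"dx":0,"dy":0,"dz":0.001,"spin":0},{"hand":0,"dx":0,"dy":0,"dz":0.001,"spin":0},{"hand":0,"dx":0,"dy":0,"dz":0.001,"spin":0},{"hand":0,"dx":0,"dy":0,"dz":0,"spin":0},{"hand":0,"dx":0,"dy":0,"dz":0,"spin":0}]'
```

```text
time: 10.35
tool_pos: [0.618, -0.1455, 0.0689]
orientation: [0.001, 0.692, 0.721, 0.0]
force: [2.1, -3.2, 5.5]
width: 0.0002
grip_force: 2.7
time: 10.77
tool_pos: [0.618, -0.1454, 0.0659]
orientation: [0.001, 0.692, 0.721, 0.0]
force: [3.6, -3.1, 5.5]
width: 0.0004
grip_force: 2.7
```

```bash
python3 -m pendant '[{"hand":0,"dx":0,"dy":0,"dz":0.001,"spin":0},{"hand":0,"dx":0,"dy":0,"dz":0.001,"spin":0},{"hand":0,"dx":0,"dy":0,"dz":0.001,"spin":0},{"hand":0,"dx":0,"dy":0,"dz":0,"spin":0},{"hand":0,"dx":0,"dy":0,"dz":0,"spin":0}]'
python3 -m pendant '[{"hand":0,"dx":0,"dy":0,"dz":0.001,"spin":0},{"hand":0,"dx":0,"dy":0,"dz":0.001,"spin":0},{"hand":0,"dx":0,"dy":0,"dz":0.001,"spin":0},{"hand":0,"dx":0,"dy":0,"dz":0,"spin":0},{"hand":0,"dx":0,"dy":0,"dz":0,"spin":0}]'
```

```text
time: 11.18
tool_pos: [0.618, -0.1452, 0.0628]
orientation: [0.001, 0.692, 0.722, 0.001]
force: [2.9, -1.9, 4.7]
width: 0.0005
grip_force: 2.7
time: 11.6
tool_pos: [0.618, -0.145, 0.0599]
orientation: [0.001, 0.692, 0.722, 0.001]
force: [2.3, 0.5, 5.6]
width: 0.0007
grip_force: 2.9
```

```bash
python3 -m pendant '[{"hand":0,"dx":0,"dy":0,"dz":0.001,"spin":0},{"hand":0,"dx":0,"dy":0,"dz":0.001,"spin":0},{"hand":0,"dx":0,"dy":0,"dz":0.001,"spin":0},{"hand":0,"dx":0,"dy":0,"dz":0,"spin":0},{"hand":0,"dx":0,"dy":0,"dz":0,"spin":0}]'
python3 -m pendant '[{"hand":0,"dx":0,"dy":0,"dz":0.001,"spin":0},{"hand":0,"dx":0,"dy":0,"dz":0.001,"spin":0},{"hand":0,"dx":0,"dy":0,"dz":0.001,"spin":0},{"hand":0,"dx":0,"dy":0,"dz":0,"spin":0},{"hand":0,"dx":0,"dy":0,"dz":0,"spin":0}]'
```

```text
time: 12.02
tool_pos: [0.618, -0.1447, 0.057]
orientation: [0.0, 0.692, 0.722, 0.001]
force: [1.7, 1.2, 7.3]
width: 0.0003
grip_force: 3.6
time: 12.43
tool_pos: [0.618, -0.1445, 0.054]
orientation: [0.0, 0.692, 0.722, 0.001]
force: [1.0, 4.1, 8.8]
width: 0.0006
grip_force: 3.6
```

```bash
python3 -m pendant '[{"hand":0,"dx":0,"dy":0,"dz":0.001,"spin":0},{"hand":0,"dx":0,"dy":0,"dz":0.001,"spin":0},{"hand":0,"dx":0,"dy":0,"dz":0.001,"spin":0},{"hand":0,"dx":0,"dy":0,"dz":0,"spin":0},{"hand":0,"dx":0,"dy":0,"dz":0,"spin":0}]'

```

```text
time: 12.85
tool_pos: [0.618, -0.1445, 0.0515]
orientation: [0.0, 0.692, 0.722, 0.001]
force: [-0.8, 3.0, 12.9]
width: 0.0005
grip_force: 5.7
```

```bash
python3 -m pendant '[{"hand":0,"dx":0,"dy":0,"dz":0.001,"spin":0},{"hand":0,"dx":0,"dy":0,"dz":0.001,"spin":0},{"hand":0,"dx":0,"dy":0,"dz":0,"spin":0},{"hand":0,"dx":0,"dy":0,"dz":0,"spin":0},{"hand":0,"dx":0,"dy":0,"dz":0,"spin":0}]'

```

```text
time: 13.27
tool_pos: [0.6182, -0.1444, 0.0506]
orientation: [0.001, 0.692, 0.722, 0.001]
force: [-5.4, 6.3, 22.4]
width: 0.0005
grip_force: 10.0
```

The stop is at z≈0.0505, with 22 N on the tool. Now I let the lever up and check that a tooth caught.

```bash
python3 -m pendant '[{"hand":0,"dx":0,"dy":0,"dz":-0.01,"spin":0},{"hand":0,"dx":0,"dy":0,"dz":-0.02,"spin":0},{"hand":0,"dx":0,"dy":0,"dz":-0.02,"spin":0},{"hand":0,"dx":0,"dy":0,"dz":-0.02,"spin":0},{"hand":0,"dx":0,"dy":0,"dz":-0.02,"spin":0}]'
python3 - <<'E'
from h import *
c=cam('scene');save(c,'s4.png',(260,180,480,320),3.6)
E
```

```text
time: 13.68
tool_pos: [0.617, -0.1446, 0.1389]
orientation: [-0.001, 0.692, 0.722, 0.0]
force: [0.4, -1.2, -0.0]
width: 0.0006
grip_force: 0.0
```

View pics/s4.png

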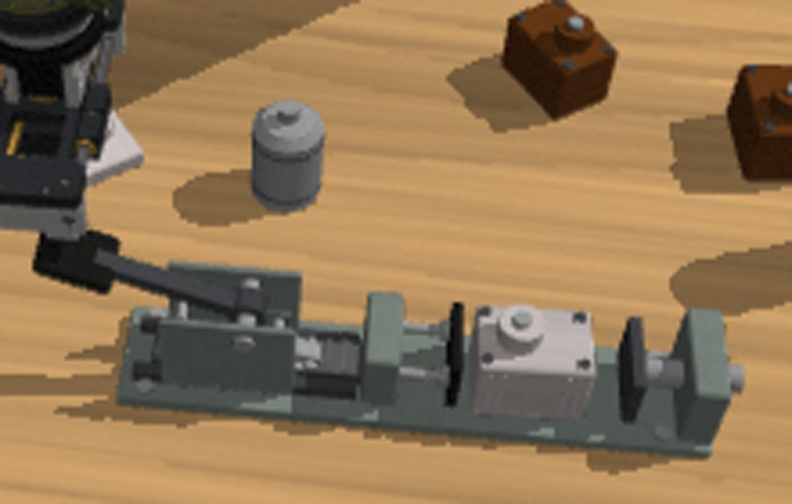

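The jaw has moved about 10 crop px (the pad's right edge went from 453 to 463), which looks like less than 12 mm. I'll wait a moment and measure the shift by template matching.

```bash
cat > jaw.py <<'E'
from h import *
def measure():
    c=cam('scene');a=np.load('scene0.npy',allow_pickle=True).item()
    g=lambda im:cv2.resize(cv2.cvtColor(im[245:310,330:420],cv2.COLOR_RGB2GRAY),None,fx=8,fy=8,interpolation=cv2.INTER_CUBIC)
    A,B=g(a['image']),g(c['image']);d=lambda u,v,z:ray(a,u,v,z)
    for n,(x0,y0,x1,y1) in dict(jaw=(356,258,371,294),pad=(379,262,388,294)).items():
        t=A[(y0-245)*8:(y1-245)*8,(x0-330)*8:(x1-330)*8];m=cv2.matchTemplate(B,t,cv2.TM_CCOEFF_NORMED)
        _,v,_,l=cv2.minMaxLoc(m);du,dv=l[0]/8-(x0-330),l[1]/8-(y0-245)
        u,w=(x0+x1)/2,y0+2;print(n,v,du,dv,'mm',1e3*(d(u+du,w+dv,.066)-d(u,w,.066))[:2])
if __name__=='__main__': measure()
E
python3 -m pendant '[{"hand":0,"dx":0,"dy":0,"dz":0,"spin":0},{"hand":0,"dx":0,"dy":0,"dz":0,"spin":0},{"hand":0,"dx":0,"dy":0,"dz":0,"spin":0},{"hand":0,"dx":0,"dy":0,"dz":0,"spin":0},{"hand":0,"dx":0,"dy":0,"dz":0,"spin":0}]'
python3 jaw.py
```

```text
time: 14.15
tool_pos: [0.617, -0.1452, 0.137]
orientation: [-0.001, 0.692, 0.721, -0.0]
force: [0.2, -0.0, -0.3]
width: 0.0007
grip_force: 0.0
jaw 0.9806658029556274 2.75 0.25 mm [-0.19727095  7.01813377]
pad 0.9258508682250977 2.75 0.375 mm [0.20084747 6.96499879]
```

```bash
python3 -m pendant '[{"hand":0,"dx":0,"dy":0,"dz":0.015,"spin":0},{"hand":0,"dx":0,"dy":0,"dz":0.015,"spin":0},{"hand":0,"dx":0,"dy":0,"dz":0.015,"spin":0},{"hand":0,"dx":0,"dy":0,"dz":0.015,"spin":0},{"hand":0,"dx":0,"dy":0,"dz":0.012,"spin":0}]'
python3 -m pendant '[{"hand":0,"dx":0,"dy":0,"dz":0.006,"spin":0},{"hand":0,"dx":0,"dy":0,"dz":0.004,"spin":0},{"hand":0,"dx":0,"dy":0,"dz":0.003,"spin":0},{"hand":0,"dx":0,"dy":0,"dz":0.002,"spin":0},{"hand":0,"dx":0,"dy":0,"dz":0.001,"spin":0}]'
python3 -m pendant '[{"hand":0,"dx":0,"dy":0,"dz":0.001,"spin":0},{"hand":0,"dx":0,"dy":0,"dz":0,"spin":0},{"hand":0,"dx":0,"dy":0,"dz":0,"spin":0},{"hand":0,"dx":0,"dy":0,"dz":0,"spin":0},{"hand":0,"dx":0,"dy":0,"dz":0,"spin":0}]'
python3 jaw.py
```

```text
time: 14.62
tool_pos: [0.618, -0.1462, 0.066]
orientation: [0.001, 0.693, 0.721, 0.0]
force: [1.1, -2.3, 8.2]
width: 0.0001
grip_force: 4.3
time: 15.03
tool_pos: [0.6181, -0.1449, 0.0511]
orientation: [0.0, 0.692, 0.721, 0.001]
force: [-4.6, 5.8, 17.4]
width: 0.0008
grip_force: 7.6
time: 15.45
tool_pos: [0.6182, -0.1448, 0.051]
orientation: [0.001, 0.692, 0.722, 0.001]
force: [-4.6, 5.7, 18.1]
width: 0.0008
grip_force: 8.0
jaw 0.973294734954834 8.125 0.75 mm [-0.54570399 20.72045589]
pad 0.9363641142845154 8.5 0.875 mm [-0.28586601 21.46161213]
```

```bash
python3 -m pendant '[{"hand":0,"dx":0,"dy":0,"dz":-0.01,"spin":0},{"hand":0,"dx":0,"dy":0,"dz":-0.02,"spin":0},{"hand":0,"dx":0,"dy":0,"dz":-0.02,"spin":0},{"hand":0,"dx":0,"dy":0,"dz":-0.02,"spin":0},{"hand":0,"dx":0,"dy":0,"dz":-0.019,"spin":0}]'
python3 -m pendant '[{"hand":0,"dx":0,"dy":0,"dz":0,"spin":0},{"hand":0,"dx":0,"dy":0,"dz":0,"spin":0},{"hand":0,"dx":0,"dy":0,"dz":0,"spin":0},{"hand":0,"dx":0,"dy":0,"dz":0,"spin":0},{"hand":0,"dx":0,"dy":0,"dz":0,"spin":0}]'
python3 jaw.py
```

```text
time: 15.92
tool_pos: [0.6173, -0.1451, 0.139]
orientation: [-0.0, 0.692, 0.721, 0.0]
force: [0.3, -0.3, 0.6]
width: 0.0007
grip_force: 0.0
time: 16.33
tool_pos: [0.6169, -0.1452, 0.1368]
orientation: [-0.001, 0.692, 0.721, -0.0]
force: [0.5, 0.1, -0.2]
width: 0.0006
grip_force: 0.0
jaw 0.9693776965141296 7.375 0.75 mm [-0.27212689 18.82612061]
pad 0.9122424721717834 7.75 0.875 mm [-1.43865259e-02  1.95808181e+01]
```

Tooth held at ≈19 mm. Third stroke.

```bash
python3 -m pendant '[{"hand":0,"dx":0,"dy":0,"dz":0.015,"spin":0},{"hand":0,"dx":0,"dy":0,"dz":0.015,"spin":0},{"hand":0,"dx":0,"dy":0,"dz":0.015,"spin":0},{"hand":0,"dx":0,"dy":0,"dz":0.015,"spin":0},{"hand":0,"dx":0,"dy":0,"dz":0.012,"spin":0}]'
python3 -m pendant '[{"hand":0,"dx":0,"dy":0,"dz":0.006,"spin":0},{"hand":0,"dx":0,"dy":0,"dz":0.004,"spin":0},{"hand":0,"dx":0,"dy":0,"dz":0.003,"spin":0},{"hand":0,"dx":0,"dy":0,"dz":0.002,"spin":0},{"hand":0,"dx":0,"dy":0,"dz":0.001,"spin":0}]'
python3 -m pendant '[{"hand":0,"dx":0,"dy":0,"dz":0.001,"spin":0},{"hand":0,"dx":0,"dy":0,"dz":0,"spin":0},{"hand":0,"dx":0,"dy":0,"dz":0,"spin":0},{"hand":0,"dx":0,"dy":0,"dz":0,"spin":0},{"hand":0,"dx":0,"dy":0,"dz":0,"spin":0}]'
python3 -m pendant '[{"hand":0,"dx":0,"dy":0,"dz":-0.01,"spin":0},{"hand":0,"dx":0,"dy":0,"dz":-0.02,"spin":0},{"hand":0,"dx":0,"dy":0,"dz":-0.02,"spin":0},{"hand":0,"dx":0,"dy":0,"dz":-0.02,"spin":0},{"hand":0,"dx":0,"dy":0,"dz":-0.019,"spin":0}]'
python3 -m pendant '[{"hand":0,"dx":0,"dy":0,"dz":0,"spin":0},{"hand":0,"dx":0,"dy":0,"dz":0,"spin":0},{"hand":0,"dx":0,"dy":0,"dz":0,"spin":0},{"hand":0,"dx":0,"dy":0,"dz":0,"spin":0},{"hand":0,"dx":0,"dy":0,"dz":0,"spin":0}]'
python3 jaw.py; python3 -c "
from h import *
c=cam('scene');save(c,'s5.png',(260,180,480,320),3.6)"
```

```text
time: 16.8
tool_pos: [0.6179, -0.1462, 0.0659]
orientation: [0.001, 0.693, 0.721, 0.0]
force: [1.3, -1.7, 8.4]
width: 0.0004
grip_force: 4.4
time: 17.22
tool_pos: [0.618, -0.1449, 0.051]
orientation: [0.0, 0.692, 0.721, 0.001]
force: [-2.9, 5.0, 17.5]
width: 0.0003
grip_force: 7.9
time: 17.63
tool_pos: [0.6181, -0.1449, 0.0508]
orientation: [0.001, 0.692, 0.722, 0.001]
force: [-4.1, 5.8, 18.9]
width: 0.0008
grip_force: 8.3
time: 18.05
tool_pos: [0.6173, -0.1451, 0.1389]
orientation: [-0.0, 0.692, 0.721, 0.0]
force: [-0.6, -1.1, -0.4]
width: 0.0003
grip_force: 0.0
time: 18.47
tool_pos: [0.6169, -0.1452, 0.1367]
orientation: [-0.001, 0.692, 0.721, -0.0]
force: [-0.2, 0.3, 0.2]
width: 0.0005
grip_force: 0.0
jaw 0.9677098393440247 12.125 1.125 mm [-0.79524061 30.9027285 ]
pad 0.9073864221572876 12.625 1.25 mm [-0.5825272  31.84787853]
```

View pics/s5.png

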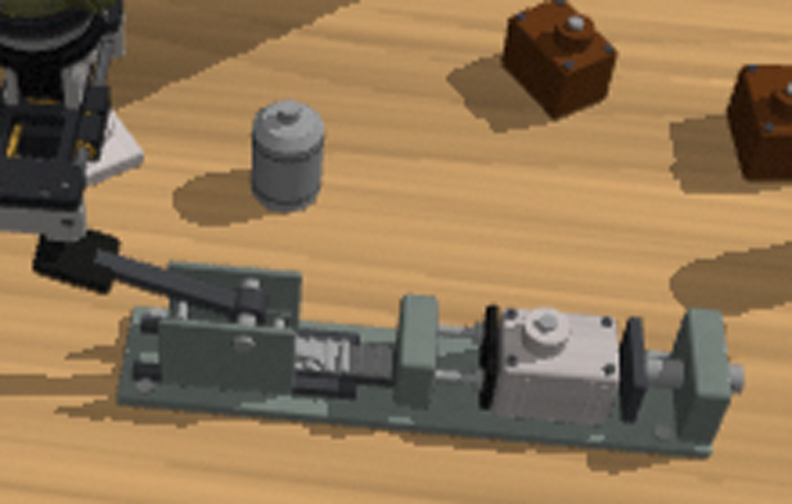

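The third stroke put the pad against the housing and slid it to within about 4 mm of the anvil (crop 614 vs 622). A fourth stroke should compress the pad by roughly 7 mm.

```bash
python3 -m pendant '[{"hand":0,"dx":0,"dy":0,"dz":0.015,"spin":0},{"hand":0,"dx":0,"dy":0,"dz":0.015,"spin":0},{"hand":0,"dx":0,"dy":0,"dz":0.015,"spin":0},{"hand":0,"dx":0,"dy":0,"dz":0.015,"spin":0},{"hand":0,"dx":0,"dy":0,"dz":0.012,"spin":0}]'
python3 -m pendant '[{"hand":0,"dx":0,"dy":0,"dz":0.006,"spin":0},{"hand":0,"dx":0,"dy":0,"dz":0.004,"spin":0},{"hand":0,"dx":0,"dy":0,"dz":0.003,"spin":0},{"hand":0,"dx":0,"dy":0,"dz":0.002,"spin":0},{"hand":0,"dx":0,"dy":0,"dz":0.001,"spin":0}]'
python3 -m pendant '[{"hand":0,"dx":0,"dy":0,"dz":0.001,"spin":0},{"hand":0,"dx":0,"dy":0,"dz":0.0005,"spin":0},{"hand":0,"dx":0,"dy":0,"dz":0,"spin":0},{"hand":0,"dx":0,"dy":0,"dz":0,"spin":0},{"hand":0,"dx":0,"dy":0,"dz":0,"spin":0}]'
python3 jaw.py
python3 -m pendant '[{"hand":0,"dx":0,"dy":0,"dz":-0.01,"spin":0},{"hand":0,"dx":0,"dy":0,"dz":-0.02,"spin":0},{"hand":0,"dx":0,"dy":0,"dz":-0.02,"spin":0},{"hand":0,"dx":0,"dy":0,"dz":-0.02,"spin":0},{"hand":0,"dx":0,"dy":0,"dz":-0.03,"spin":0}]'
python3 -m pendant '[{"hand":0,"dx":0,"dy":0,"dz":-0.02,"spin":0},{"hand":0,"dx":0,"dy":0,"dz":0,"spin":0},{"hand":0,"dx":0,"dy":0,"dz":0,"spin":0},{"hand":0,"dx":0,"dy":0,"dz":0,"spin":0},{"hand":0,"dx":0,"dy":0,"dz":0,"spin":0}]'
python3 jaw.py; python3 -c "
from h import *
c=cam('scene');save(c,'s6.png',(260,180,480,320),3.6)"
```

```text
time: 18.98
tool_pos: [0.618, -0.1463, 0.0661]
orientation: [0.001, 0.693, 0.721, 0.0]
force: [1.0, -2.1, 8.5]
width: 0.0004
grip_force: 4.4
time: 19.4
tool_pos: [0.6181, -0.1449, 0.0512]
orientation: [0.001, 0.692, 0.722, 0.001]
force: [-2.9, 5.3, 16.9]
width: 0.0005
grip_force: 7.8
time: 19.82
tool_pos: [0.6182, -0.1448, 0.0508]
orientation: [0.001, 0.692, 0.722, 0.001]
force: [-4.8, 5.6, 21.2]
width: 0.0005
grip_force: 9.4
jaw 0.9561269879341125 17.625 1.5 mm [-1.59092408 44.85606894]
pad 0.922271728515625 16.75 1.5 mm [-1.27729246 42.20949595]
time: 20.28
tool_pos: [0.6165, -0.1449, 0.1477]
orientation: [-0.001, 0.692, 0.722, -0.001]
force: [0.2, 0.1, -0.4]
width: 0.0006
grip_force: 0.0
time: 20.7
tool_pos: [0.6168, -0.1452, 0.1669]
orientation: [-0.001, 0.692, 0.721, -0.001]
force: [-0.1, -0.4, -0.3]
width: 0.0005
grip_force: 0.0
jaw 0.9618294835090637 16.875 1.5 mm [-1.31768555 42.96389695]
pad 0.9232855439186096 16.75 1.5 mm [-1.27729246 42.20949595]
```

View pics/s6.png

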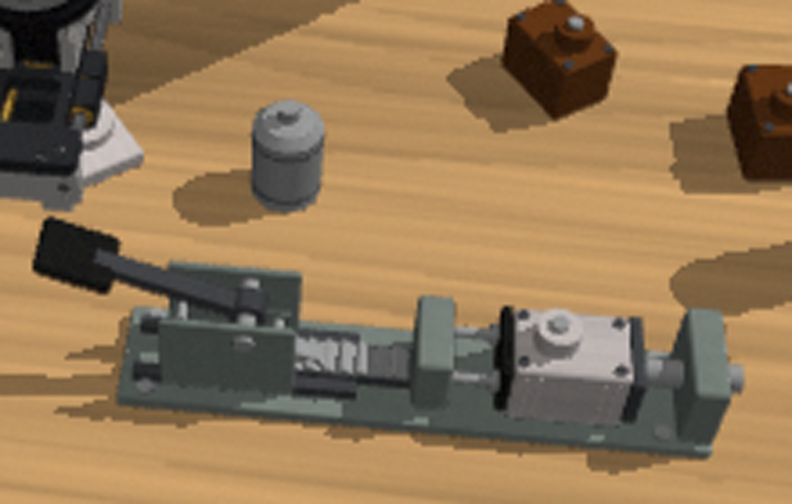

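The housing now sits against the anvil, and the jaw held while the pad is only about 1.5 mm back, which is marginal. One more stroke gives ≈14 mm (≈17 N), well inside the 32 mm limit.

```bash
python3 -m pendant '[{"hand":0,"dx":0,"dy":0,"dz":0.025,"spin":0},{"hand":0,"dx":0,"dy":0,"dz":0.02,"spin":0},{"hand":0,"dx":0,"dy":0,"dz":0.015,"spin":0},{"hand":0,"dx":0,"dy":0,"dz":0.015,"spin":0},{"hand":0,"dx":0,"dy":0,"dz":0.015,"spin":0}]'
python3 -m pendant '[{"hand":0,"dx":0,"dy":0,"dz":0.012,"spin":0},{"hand":0,"dx":0,"dy":0,"dz":0.006,"spin":0},{"hand":0,"dx":0,"dy":0,"dz":0.004,"spin":0},{"hand":0,"dx":0,"dy":0,"dz":0.003,"spin":0},{"hand":0,"dx":0,"dy":0,"dz":0.002,"spin":0}]'
python3 -m pendant '[{"hand":0,"dx":0,"dy":0,"dz":0.001,"spin":0},{"hand":0,"dx":0,"dy":0,"dz":0.001,"spin":0},{"hand":0,"dx":0,"dy":0,"dz":0.0005,"spin":0},{"hand":0,"dx":0,"dy":0,"dz":0,"spin":0},{"hand":0,"dx":0,"dy":0,"dz":0,"spin":0}]'
python3 jaw.py
```

```text
time: 21.22
tool_pos: [0.6178, -0.1466, 0.0788]
orientation: [0.001, 0.693, 0.721, -0.0]
force: [-4.0, -7.9, 12.6]
width: 0.0005
grip_force: 6.1
time: 21.63
tool_pos: [0.6178, -0.1452, 0.0522]
orientation: [0.0, 0.692, 0.721, 0.0]
force: [-2.8, 3.0, 13.7]
width: 0.0004
grip_force: 6.1
time: 22.05
tool_pos: [0.6179, -0.145, 0.0509]
orientation: [0.001, 0.692, 0.722, 0.001]
force: [-5.6, 3.7, 20.3]
width: 0.0007
grip_force: 9.4
jaw 0.926023542881012 22.25 1.875 mm [-2.06702056 56.58556286]
pad 0.9234857559204102 16.75 1.5 mm [-1.27729246 42.20949595]
```

At the stop, the jaw has gone on to 57 mm while the pad stayed at 42 mm. Letting up and clearing off.

```bash
python3 -m pendant '[{"hand":0,"dx":0,"dy":0,"dz":-0.01,"spin":0},{"hand":0,"dx":0,"dy":0,"dz":-0.02,"spin":0},{"hand":0,"dx":0,"dy":0,"dz":-0.02,"spin":0},{"hand":0,"dx":0,"dy":0,"dz":-0.02,"spin":0},{"hand":0,"dx":0,"dy":0,"dz":-0.03,"spin":0}]'
python3 -m pendant '[{"hand":0,"dx":0,"dy":0,"dz":-0.03,"spin":0},{"hand":0,"dx":0,"dy":0,"dz":-0.02,"spin":0},{"hand":0,"dx":0,"dy":0,"dz":0,"spin":0},{"hand":0,"dx":0,"dy":0,"dz":0,"spin":0},{"hand":0,"dx":0,"dy":0,"dz":0,"spin":0}]'
python3 jaw.py
```

```text
time: 22.52
tool_pos: [0.6164, -0.1449, 0.1478]
orientation: [-0.002, 0.692, 0.721, -0.001]
force: [-0.2, 0.9, -0.5]
width: 0.0008
grip_force: 0.0
time: 22.93
tool_pos: [0.6169, -0.1452, 0.1975]
orientation: [-0.001, 0.692, 0.721, -0.0]
force: [0.4, -0.5, 0.6]
width: 0.0003
grip_force: 0.0
jaw 0.9271909594535828 21.625 1.875 mm [-1.83946299 55.00965553]
pad 0.9224773645401001 16.75 1.5 mm [-1.27729246 42.20949595]
```

Jaw held at 55 mm with the pad about 13.5 mm back (≈17 N), and the arm is clear.

```bash
python3 -c "
from workcell import bot
print(bot.job_done())"
```

```text
the job is handed in; nothing more can be done
None
```

I stood the housing on the bed, spout up, clamped it against the anvil with five full lever strokes and handed the job in; the camera puts the pad about 13 mm back (roughly 17 N), but the hand-in gave no verdict.

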